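# Prop open the cover of a servo drive unit

### The arm

A 6-joint arm with a two-finger parallel gripper is mounted at the origin on the work surface. World frame = base frame: x ahead of the robot, y to its left, z up, the work surface at z = 0. Lengths are in m, angles in rad, forces in N, time in s.
With the tool pointing down it reaches from about 0.25 to 0.775 m from the base axis. Payload 4 kg.
Tool frame: the origin (TCP) lies at the very end of the fingers, on their centre line; the grasp point (between the pads) lies 19 mm behind it (robot.hold_point_z is the distance from the TCP to the grasp point, in m); z points along the fingers, y is the line along which they close (so a half turn about z gives the same grasp; the last joint's range is limited). The gripper opens to 94 mm and grips with 3 to 60 N. Pads are 16 mm wide; open, the fingers measure 119 mm over their backs; the gripper's body (75 mm by 177 mm) begins 78 mm behind the grasp point.
Start: joints at [1.089, 0.087, 1.371, -0, 1.684, -0.103], TCP at [0.203, 0.511, 0.206] pointing down, gripper open.
Joint ranges: [-3.1, 3.1], [-0.76, 2.03], [0.27, 2.55], [-1.08, 4.22], [0.17, 2.65], [-2.57, 2.57]. Speed limits (rad/s): [2.79, 2.79, 3.14, 3.14, 3.14, 3.14].

### API

Orientations are given as [roll, pitch, yaw] about the fixed x, y, z axes, in that order (R = Rz(yaw) Ry(pitch) Rx(roll)).
In Python, from bench import robot gives the robot as it stands.
- The arm moves only by the tool carry_out, never from a script. Its argument "steps" is a list of rows, each a list of 3 entries, a list of its own where there are three numbers: the shift along the tool's x, y, z in m, then the turn about the tool's z in units of 10 degrees (1.0 is 10 degrees), then the closure, from -1 (fully open) to 1 (shut). In form: [[[tx, ty, tz], roll, jaw], ...]. A call has 1 to 10 rows; each row is the pose to reach, as a shift and turn from the pose commanded when the call began, along the tool's axes at that moment; what a row does not reach only later rows make up. A row lasts 1/8 s, in which the tool goes at most 62.5 mm and 10.7 degrees, less where a joint would pass 70% of its speed; a pose out of reach is approached as far as the arm can. A call with a gripper value outside its range is refused whole. The fingers move at their own pace and stop on an object; the grip force is fixed at half the most. Time passes only in rows, so rows that repeat a pose let the fingers close. It gives the time, the measured TCP pose, the force, the opening and the grip force at its end, in the units of the state.
- robot.get_obs(): the state, without advancing time (a new reading comes with each control period).
- robot.snapshot(name): name is "scene" or "top" or "wrist"; returns a dict with "image" (480x640x3 uint8, red, green, blue), "z_map" (480x640 float32, m along the optical axis (not along the pixel's ray), 0 where there is no reading), "mtx" (3x3 intrinsics, pixels), "R" (3x3) and "t" (3): a world point X has camera coordinates R X + t. Camera axes: x right, y down, z forward; pixel columns grow to the right and rows downward; lengths in m; the calibration is good to about 2 mm. A picture is of the moment at which its call begins.
- robot.close_job(): hands the job in; it is judged then, once.
The state is a dict: "time": time; "joint_positions": joint angles; "qvel": joint speeds; "joint_torque": joint torques, N m; "tool_pos": TCP position; "ee_rot": TCP orientation; "wrist_force": force on the tool from outside, world axes, zero at the start; "wrist_torque": the same for the moment, N m; "width": finger opening in m; "finger_force": force on a finger pad.
Only numpy, scipy, OpenCV 4.12 (cv2) and the standard library are available. Lean on these libraries where they do the work, as an engineer would, in place of code of your own. Each camera call takes 0.05 s, during which the arm holds its last target. There are 200 camera calls.

### The job

Open the drive unit's hinged cover by its handle until it stands up on its own, then pull the prop rod out of its clip and swing it up, and lower the cover gently onto the rod so that the pin on the rod's end goes right through the slot in the cover and the rod's collar holds the cover open. Never let the cover drop, and leave the motor, meter, screwdriver and screw tray where they are.

Things in the scene. Friction and masses are not known exactly. Their poses are not given: they have to be found in the camera images.
- drive: Fixed sheet-steel servo drive unit, dark grey, 320 (x) x 250 (y) x 93 mm, low box with a light grey hinged cover. Origin: centre of its underside; z up. The cover's hinge runs along x near its +y wall, the cover's free edge is at its -y wall. Inside: electronics at x > -20 mm, 75 mm high; at x from -150 to -25 only low terminals, under 32 mm, so the prop rod has room around it.
- lid_hinge (a point): Point on the hinge line level with the middle of the handle, axes as the drive: 35, 122, 90 mm in the drive's frame. The closed cover lies flat from here to 251 mm towards -y, a 3 mm sheet whose underside is level with the hinge line.
- lid (a joint): Cover angle: 0 shut, grows as the free edge rises about the hinge line (-x axis), stop at 1.45 rad. Cover 0.6 to 0.8 kg on a stiff friction hinge: it stands by itself above 1.25 rad, may fall shut below that, always falls below 1.0. About 6 N at the handle lifts it. Properly propped it reads about 0.87 (0.83 to 0.91).
- lid_handle (a point): Middle of the cover's steel bow handle: a round bar 10 mm thick, 100 mm clear length, parallel to the hinge, 215 mm from the hinge line along the cover and 42 mm above the cover's underside (39 above its top face, bar centre). Axes: the cover's (x along the hinge, z out of its top face; cover edge 36 mm beyond the bar).
- lid_slot (a point): Centre, on the underside, of the slot through the cover, framed by a bare steel plate: 14 mm wide along the hinge, 28 mm long across it, 168 mm from the hinge line, in the rod's plane. Axes: the cover's (x along the hinge, -y towards the free edge, z out of its top face).
- rod_pivot (a point): Pivot of the prop rod, fixed inside the drive near its -y wall: -85, -104, 66 mm in the drive's frame, axes as the drive. The rod swings about +x in the plane x = -85, the plane of the slot.
- rod (a joint): Prop rod angle: 0 lying level in its clip, pointing to +y of the drive, grows as its free end rises (about +x), limit 1.75. Stiff pivot: it stays where it is left. In a light grip (about 30 N) it turns between the fingers. The sprung clip needs a pull of 6 to 8 N at the sleeve. The pin meets the slot's middle when this reads 0.94; 0.90 to 0.98 lets it enter.
- rod_grip (a point): Middle of the rod's black rubber sleeve, 12 mm thick and 60 mm long, 80 mm from the pivot along the rod; the steel rod is 8 mm thick. Axes: the rod's (y along it to the free end, x along the pivot). The clip, open upwards, is 145 mm from the pivot.
- rod_tip (a point): End of the pin at the rod's free end, 213 mm from the pivot. The pin, 8 mm thick, stands 20 mm past a collar of 22 mm across (193 mm from the pivot), bent 0.24 rad down from the rod when stored. When the collar bears on the cover this point is 20 mm out along z of lid_slot.
- motor: Bystander: small dark servo motor, 60 x 60 x 165 mm, 0.95 kg, lying on the table. Origin: middle of its underside.
- meter: Bystander: red handheld multimeter, 150 x 74 x 40 mm, lying flat. Origin: middle of its underside.
- driver: Bystander: screwdriver, 200 mm long, lying on the table. Origin: middle of its underside.
- tray: Bystander: open steel screw tray, 110 x 85 x 30 mm. Origin: middle of its underside.

How it is judged:
By the outcome, as a careful person would: the job done as asked, in the order asked, and still so for the second after the job is handed in, with the robot touching nothing.
It also fails if it takes over 72 s, if anything falls off the work surface, if the arm or the gripper's body presses on something with over 40 N, if the wrist force passes 120 N, or if a joint passes its speed limit or range.

## Working session

There is one attempt and no reset: what is moved stays moved. The work goes in short steps, Python scripts to look and compute and a tool call to move; the robot and the scene stay as the last step left them, time stands still between calls to the robot, and variables do not carry over. Pictures are saved under pics/ and viewed, at most 12 in all, crops included, and the job is handed in when it is done.

Besides the shell and the picture viewer there is one more tool, called after ">>>" in YAML: its name, and indented under it one key for each argument. carry_out: Moves the arm, as the interface text tells. Its arguments: {"type":"object","properties":{"steps":{"type":"array","items":{"type":"array"}}},"required":["steps"]}

```bash
mkdir -p pics; ls
cat > h.py <<'E'
import numpy as np, cv2
from scipy.spatial.transform import Rotation as Ro
from bench import robot
def snap(n,f=None):
    s=robot.snapshot(n)
    if f: cv2.imwrite('pics/'+f,s['image'][:,:,::-1])
    return s
def cloud(s):
    z=s['z_map'];K=s['mtx'];v,u=np.mgrid[0:480,0:640]
    c=np.stack([(u-K[0,2])/K[0,0]*z,(v-K[1,2])/K[1,1]*z,z],-1)
    P=(c-s['t'])@s['R']; P[z==0]=np.nan
    return P
E
python3 - <<'E'
from h import *
o=robot.get_obs();print(o)
for n in('top','scene'):
    s=snap(n,n+'0.png');np.savez(n+'0.npz',**s);print(n,s['mtx'],s['R'],s['t'])
E
```

```text
pics
{'time': 0.0, 'joint_positions': array([ 1.08889408e+00,  8.79304609e-02,  1.37224529e+00, -2.64406264e-05,
        1.68359841e+00, -1.03072712e-01]), 'qvel': array([-0.00138175, -0.00064198,  0.00052426,  0.00039645,  0.00061301,
       -0.0008436 ]), 'joint_torque': array([ 5.25815831e-04, -3.40173948e+01, -3.02427936e+01,  7.18025677e-02,
        3.29172739e-02, -1.71929819e-04]), 'tool_pos': array([0.20315049, 0.51051352, 0.20432214]), 'ee_rot': array([-3.13942002e+00, -1.98316012e-04,  2.76275995e+00]), 'wrist_force': array([ 0.74095764,  0.09832557, -0.61972072]), 'wrist_torque': array([ 0.00062447,  0.01655485, -0.04060998]), 'finger_force': 0.0, 'width': 0.09405463200218446}
top [[556.80302373   0.         327.50436029]
 [  0.         556.80302373 236.53305882]
 [  0.           0.           1.        ]] [[-0.01660517 -0.99985131  0.00465139]
 [-0.97123103  0.01502422 -0.2376648 ]
 [ 0.23755958 -0.00846404 -0.97133609]] [0.03889117 0.563048   1.22442039]
scene [[557.11628972   0.         324.57091714]
 [  0.         557.11628972 243.08693628]
 [  0.           0.           1.        ]] [[ 0.26815183  0.96334522 -0.00778406]
 [ 0.78168644 -0.22229466 -0.58271039]
 [-0.56308162  0.15017016 -0.81264261]] [-0.18346667 -0.34808818  1.62225074]
```

```bash
sleep 1
```

```text
(no output)
```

View pics/top0.png

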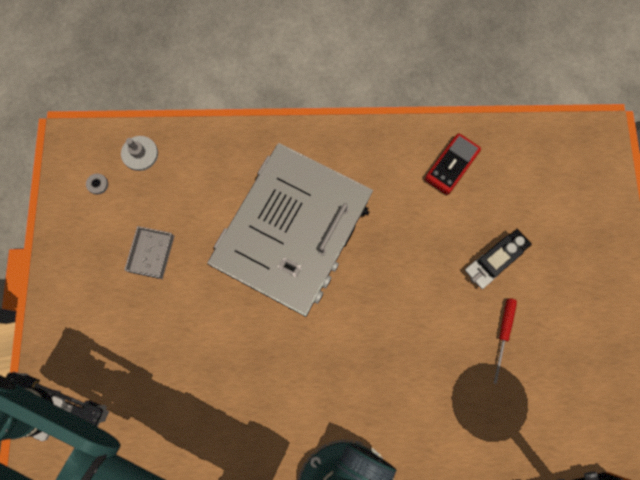

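View pics/scene0.png

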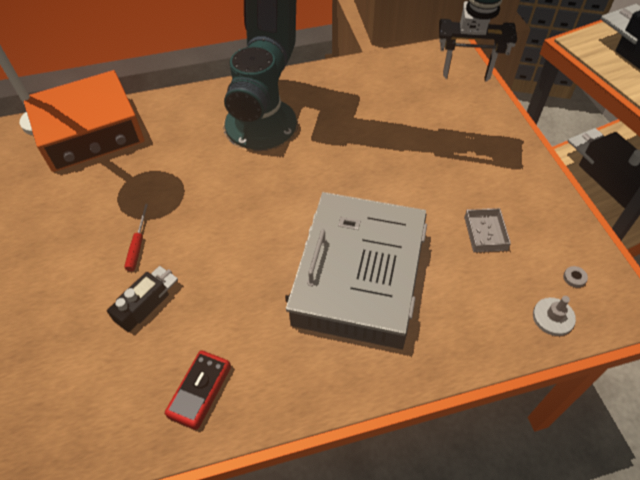

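The top view shows the drive with its cover corners at about (278,144), (372,188), (307,315), (210,264). The handle is at (332,228) and the slot at (290,267), so the free edge faces image right, which is world -y. The motor, meter, driver and tray are all clear of it.

Run:
```python
from h import *
for n in('top','scene'):
    s=dict(np.load(n+'0.npz'));P=cloud(s)
    m=(abs(P[...,2]-.093)<.008)&(P[...,0]>.25)&(P[...,0]<.75)&(abs(P[...,1])<.35)
    m=cv2.morphologyEx(m.astype('u1'),cv2.MORPH_OPEN,np.ones((5,5)))
    nn,l,st,_=cv2.connectedComponentsWithStats(m);k=1+np.argmax(st[1:,4]);m=l==k
    q=P[m];r=cv2.minAreaRect((q[:,:2]*1000).astype('f4'));print(n,r,np.median(q[:,2]))
    h=(P[...,2]>.118)&(P[...,2]<.15)&(P[...,0]>.3)&(P[...,0]<.7)&(abs(P[...,1])<.25)
    q=P[h];print('handle',len(q),cv2.minAreaRect((q[:,:2]*1000).astype('f4')),np.percentile(q[:,2],[5,50,95]))
    # slot dark pixel region
    g=s['image'].sum(2)
    a,b,c,d=(280,300,258,276) if n=='top' else (340,358,215,230)
    w=np.zeros_like(m);w[c:d,a:b]=1
    w&=(g<170);print('slot',w.sum(),np.argwhere(w).mean(0)[::-1],np.nanmedian(P[w],0), cv2.minAreaRect(np.argwhere(w).astype('f4')))
```

```text
top ((586.1860961914062, 115.7232666015625), (259.34637451171875, 330.0469970703125), 61.123294830322266) 0.09414460579607185
handle 239 ((570.4542846679688, 17.82260513305664), (10.475948333740234, 118.35533905029297), 61.02280044555664) [0.13127884 0.1370439  0.14136214]
slot 38 [289.57894737 266.86842105] [0.49289726 0.11773056 0.07165794] ((266.7000427246094, 289.4000244140625), (9.391485214233398, 3.5777084827423096), 63.43495178222656)
scene ((584.3764038085938, 113.29156494140625), (260.2292175292969, 334.5650634765625), 61.39212417602539) 0.0922993117663469
handle 232 ((572.1966552734375, 13.79796028137207), (10.72903823852539, 120.38892364501953), 61.52546310424805) [0.12690451 0.13492938 0.13880417]
slot 20 [348.5 222.9] [0.42718367 0.13300596 0.01100333] ((222.8378448486328, 348.52703857421875), (9.206343650817871, 1.8083888292312622), 80.53767395019531)
```

>>> carry_out:
  steps:
    - [[-0.525,-0.323,0],0.7,0.1]
    - [[-0.525,-0.323,0],0.7,0.1]
    - [[-0.525,-0.323,0],0.7,0.1]
    - [[-0.525,-0.323,0],0.7,0.1]
    - [[-0.525,-0.323,0],0.7,0.1]
    - [[-0.525,-0.323,0],0.7,0.1]
    - [[-0.525,-0.323,0],0.7,0.1]
    - [[-0.525,-0.323,0],0.7,0.1]
    - [[-0.525,-0.323,0],0.7,0.1]
    - [[-0.525,-0.323,0],0.7,0.1]

```text
time: 1.35
tool_pos: [0.5725, 0.0146, 0.2048]
ee_rot: [-3.141, -0.001, 2.64]
wrist_force: [0.0, 0.4, 0.4]
width: 0.0426
finger_force: 0.0
```

>>> carry_out:
  steps:
    - [[0,0,0],0,0.1]
    - [[0,0,0],0,0.1]

```text
time: 1.6
tool_pos: [0.5712, 0.0172, 0.2048]
ee_rot: [-3.142, -0.002, 2.64]
wrist_force: [0.5, -1.3, -0.7]
width: 0.0419
finger_force: 0.0
```

Run:
```python
from h import *
o=robot.get_obs();print(o['time'],o['tool_pos'],o['ee_rot'],o['width'],o['wrist_force'],o['joint_positions'])
s=snap('wrist','w1.png');np.savez('w1.npz',**s);P=cloud(s);print(s['mtx'][0,0],-s['R'].T@s['t'])
h=(abs(P[...,2]-.134)<.006)&(np.linalg.norm(P[...,:2]-[.5716,.0163],axis=-1)<.1)
q=P[h];print('handle',len(q),cv2.minAreaRect((q[:,:2]*1000).astype('f4')),np.percentile(q[:,2],[5,50,95]))
for n in('top','scene'):
    s=dict(np.load(n+'0.npz'));u=(289.58,266.87) if n=='top' else (348.5,222.9)
    d=s['R'].T@np.linalg.solve(s['mtx'],[*u,1]);c=-s['R'].T@s['t'];print(n,c+d*(.092-c[2])/d[2])
a=-.5018;C=np.array([.586,.1155]);ex=np.array([np.cos(a),np.sin(a)]);ey=np.array([-ex[1],ex[0]])
print('slot exp',C-.085*ex-.046*ey)
```

```text
1.6 [0.57119048 0.01715581 0.20477166] [-3.14153875e+00 -1.91744645e-03  2.64044267e+00] 0.041929060720891836 [ 0.47500652 -1.30029331 -0.68486972] [-6.96474398e-02  1.36550565e-01  1.31792706e+00  7.58260475e-04
  1.68887923e+00 -1.13920517e+00]
333.86185603706116 [0.51375102 0.04930595 0.38263837]
handle 1922 ((568.7093505859375, 19.046592712402344), (9.777069091796875, 117.75515747070312), 61.086639404296875) [0.13172524 0.13460149 0.13610257]
top [0.48887912 0.11637144 0.092     ]
scene [0.48629771 0.1133741  0.092     ]
slot exp [0.48935275 0.11605634]
```

View pics/w1.png

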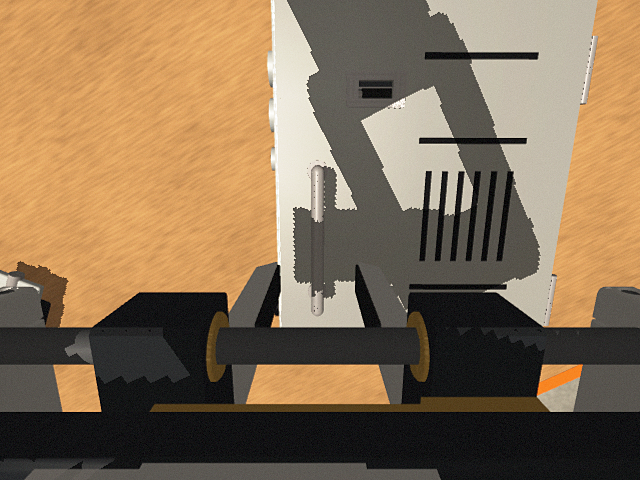

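The wrist view shows the handle bar along column 318, centred between the fingers at columns 265 and 370. The slot is at (376,89). I'll descend and grip.

>>> carry_out:
  steps:
    - [[0,0,0.045],0,0.1]
    - [[0,0,0.08],0,0.1]
    - [[0,0,0.09],0,0.1]
    - [[0,0,0.09],0,0.1]
    - [[0,0,0.09],0,1]
    - [[0,0,0.09],0,1]
    - [[0,0,0.09],0,1]
    - [[0,0,0.09],0,1]
    - [[0,0,0.09],0,1]

```text
time: 2.78
tool_pos: [0.572, 0.0165, 0.1161]
ee_rot: [3.142, 0.001, 2.64]
wrist_force: [-0.6, -0.4, 2.6]
width: 0.0093
finger_force: 30.0
```

Run:
```python
import numpy as np
th=np.arange(0,1.46,.07)
p=lambda t:np.stack([-.215*np.cos(t)+.042*np.sin(t),.215*np.sin(t)+.042*np.cos(t)],-1)
def tab(ts):
    d=p(np.array(ts[1:]))-p(np.array(ts[0]));print([[0,round(a,3),round(-b,3)] for a,b in d])
tab(th[:11]);tab(th[10:21]);print(th[10],th[20])
```

```text
[[0, np.float64(0.003), np.float64(-0.015)], [0, np.float64(0.008), np.float64(-0.03)], [0, np.float64(0.013), np.float64(-0.044)], [0, np.float64(0.02), np.float64(-0.058)], [0, np.float64(0.027), np.float64(-0.071)], [0, np.float64(0.036), np.float64(-0.084)], [0, np.float64(0.045), np.float64(-0.096)], [0, np.float64(0.055), np.float64(-0.108)], [0, np.float64(0.066), np.float64(-0.119)], [0, np.float64(0.078), np.float64(-0.129)]]
[[0, np.float64(0.012), np.float64(-0.009)], [0, np.float64(0.025), np.float64(-0.018)], [0, np.float64(0.039), np.float64(-0.025)], [0, np.float64(0.053), np.float64(-0.031)], [0, np.float64(0.067), np.float64(-0.037)], [0, np.float64(0.082), np.float64(-0.041)], [0, np.float64(0.096), np.float64(-0.045)], [0, np.float64(0.112), np.float64(-0.047)], [0, np.float64(0.127), np.float64(-0.048)], [0, np.float64(0.142), np.float64(-0.048)]]
0.7000000000000001 1.4000000000000001
```

>>> carry_out:
  steps:
    - [[0,0.003,-0.015],0,1]
    - [[0,0.008,-0.03],0,1]
    - [[0,0.013,-0.044],0,1]
    - [[0,0.02,-0.058],0,1]
    - [[0,0.027,-0.071],0,1]
    - [[0,0.036,-0.084],0,1]
    - [[0,0.045,-0.096],0,1]
    - [[0,0.055,-0.108],0,1]
    - [[0,0.066,-0.119],0,1]
    - [[0,0.078,-0.129],0,1]

```text
time: 4.03
tool_pos: [0.6087, 0.0833, 0.2467]
ee_rot: [-3.137, 0.002, 2.638]
wrist_force: [-0.2, -7.4, -1.0]
width: 0.0092
finger_force: 30.0
```

>>> carry_out:
  steps:
    - [[0,0.012,-0.009],0,1]
    - [[0,0.025,-0.018],0,1]
    - [[0,0.039,-0.025],0,1]
    - [[0,0.053,-0.031],0,1]

```text
time: 4.53
tool_pos: [0.6343, 0.1297, 0.2801]
ee_rot: [-3.139, 0.004, 2.638]
wrist_force: [-2.2, -7.7, 3.0]
width: 0.009
finger_force: 30.0
```

>>> carry_out:
  steps:
    - [[0,0.014,-0.006],0,1]
    - [[0,0.029,-0.01],0,1]
    - [[0,0.043,-0.014],0,1]
    - [[0,0.059,-0.016],0,1]
    - [[0,0.074,-0.017],0,1]
    - [[0,0.089,-0.017],0,1]
    - [[0,0.089,-0.017],0,1]
    - [[0,0.089,-0.017],0,1]

```text
time: 5.52
tool_pos: [0.6786, 0.2104, 0.2969]
ee_rot: [3.136, 0.006, 2.641]
wrist_force: [4.3, -2.3, 5.5]
width: 0.009
finger_force: 30.0
```

```bash
cat >> h.py <<'E'
a=-.5018;C=np.array([.586,.1150,0]);RD=Ro.from_euler('z',a).as_matrix()
dr=lambda p:(np.asarray(p)-C)@RD     # world -> drive frame
wd=lambda p:C+RD@np.asarray(p)
def th_tcp(off):
    p=dr(robot.get_obs()['tool_pos'])+[0,0,off]-[.035,.122,.09]
    return p, np.arctan2(p[2],-p[1])-np.arctan2(.042,.215), np.hypot(p[1],p[2])
E
python3 - <<'E'
from h import *
print(th_tcp(.016),robot.get_obs()['joint_positions'])
s=snap('top','t2.png')
E
```

```text
(array([0.00025547, 0.0061643 , 0.22285877]), np.float64(1.4055300961520207), np.float64(0.22294401001896783)) [ 2.20677135e-01  4.72356474e-01  7.12099475e-01  5.33730089e-04
  1.94868688e+00 -8.49290831e-01]
```

View pics/t2.png

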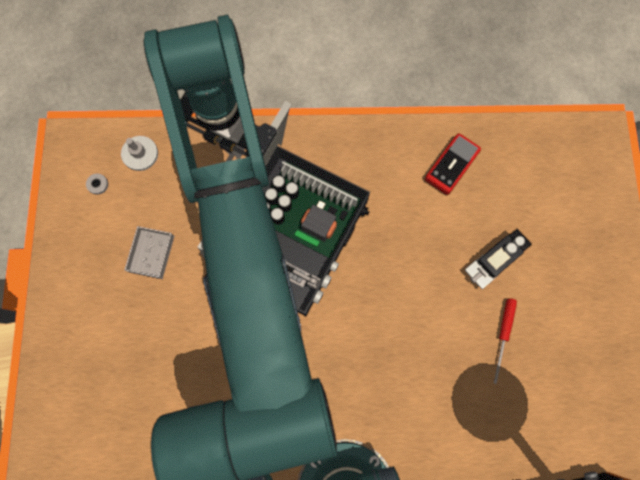

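The top view shows the cover standing, its edge near (280,125), with the interior exposed. I'll release it with a small opening and lift away.

>>> carry_out:
  steps:
    - [[0,0,0],0,0.45]
    - [[0,0,0],0,0.45]
    - [[0,0,0],0,0.45]
    - [[0,0,-0.02],0,0.45]
    - [[0,0,-0.04],0,0.45]
    - [[0,0,-0.065],0,0.45]
    - [[0,0,-0.075],0,0.45]
    - [[0,0,-0.075],0,0.45]

```text
time: 6.58
tool_pos: [0.6774, 0.21, 0.3683]
ee_rot: [3.14, 0.001, 2.641]
wrist_force: [0.7, -0.4, 0.0]
width: 0.0259
finger_force: 0.0
```

Run:
```python
from h import *
o=robot.get_obs();print(o['tool_pos'],dr(o['tool_pos']),o['joint_positions'],wd([-.085,-.024,.066]))
s=snap('wrist','w3.png');np.savez('w3.npz',**s)
```

```text
[0.67737918 0.20999123 0.3683132 ] [0.03442259 0.12723433 0.3683132 ] [ 2.20516510e-01  5.36904442e-01  4.73146063e-01  4.73085796e-04
  2.13028594e+00 -8.49445702e-01] [0.49993485 0.13484414 0.066     ]
```

View pics/w3.png

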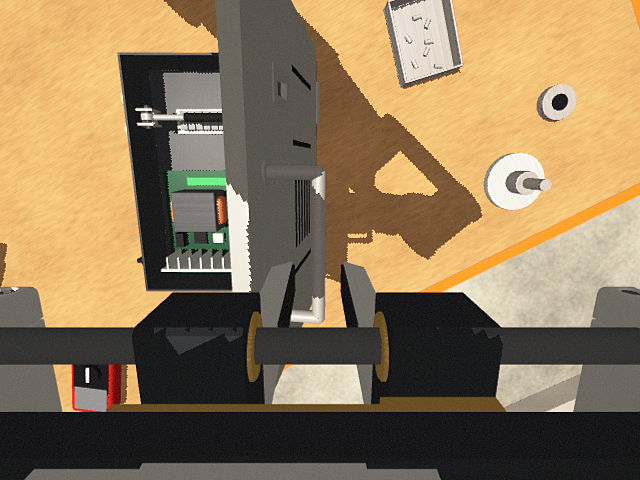

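The wrist view shows the cover standing alone with the gripper clear. The rod is visible from its pivot at (145,117) running right at row ~120. I'll move over the sleeve and turn 90°.

>>> carry_out:
  steps:
    - [[0.03,-0.04,0],0,0.15]
    - [[0.06,-0.08,0],1,0.15]
    - [[0.09,-0.12,0],2,0.15]
    - [[0.119,-0.151,0.02],3,0.15]
    - [[0.119,-0.151,0.06],4,0.15]
    - [[0.119,-0.151,0.1],5,0.15]
    - [[0.119,-0.151,0.14],6,0.15]
    - [[0.119,-0.151,0.16],7,0.15]
    - [[0.119,-0.151,0.18],8,0.15]
    - [[0.119,-0.151,0.18],9,0.15]

```text
time: 7.88
tool_pos: [0.4981, 0.1342, 0.1836]
ee_rot: [-3.136, 0.004, 1.064]
wrist_force: [0.2, -0.3, -0.5]
width: 0.0399
finger_force: 0.0
```

>>> carry_out:
  steps:
    - [[0,0,0],0,0.15]
    - [[0,0,0],0,0.15]

```text
time: 8.12
tool_pos: [0.5002, 0.1345, 0.1872]
ee_rot: [-3.141, 0.0, 1.072]
wrist_force: [-0.0, 0.6, 0.3]
width: 0.0399
finger_force: 0.0
```

Run:
```python
from h import *
o=robot.get_obs();print(o['tool_pos'],o['ee_rot'],dr(o['tool_pos']),o['joint_positions'],o['width'])
s=snap('wrist','w4.png');np.savez('w4.npz',**s)
c=-s['R'].T@s['t'];print('cam',dr(c))
def px(p):
    q=s['R']@wd(p)+s['t'];q=s['mtx']@q;return (q[:2]/q[2]).round(1)
for y in(0,50,80,110,145,193):print(y,px([-.085,-.104+y/1e3,.066]))
```

```text
[0.50020064 0.13447638 0.18723374] [-3.14115327e+00  1.19425443e-04  1.07235318e+00] [-0.08459008 -0.02419458  0.18723374] [1.53025026e-01 2.03690362e-02 1.47675385e+00 1.71928630e-04
 1.64489157e+00 6.51480890e-01] 0.039856599178553526
cam [-0.08587054  0.04143724  0.36493824]
0 [317.9 313.6]
50 [318.1 264.4]
80 [318.2 233.1]
110 [318.4 200.4]
145 [318.5 160.3]
193 [318.8 101.6]
```

View pics/w4.png

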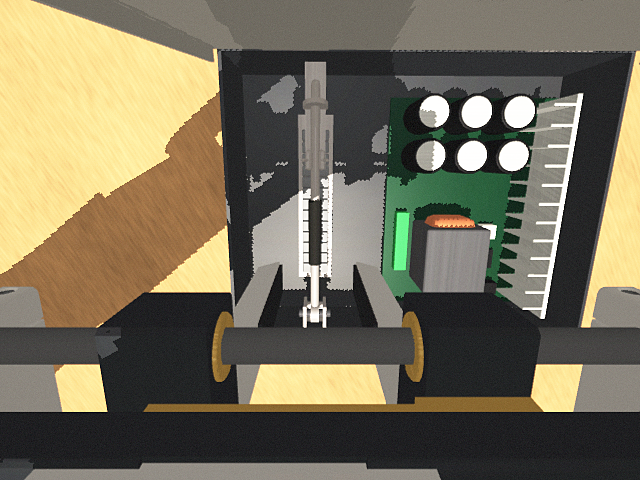

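The wrist view shows the rod along column ~315, with the sleeve at rows 198–265 as predicted and between the fingers. The pivot is at (315,315) and the clip near (316,160). I'll descend and grip.

>>> carry_out:
  steps:
    - [[0,0,0.05],0,0.15]
    - [[0,0,0.09],0,0.15]
    - [[0,0,0.12],0,0.15]
    - [[0,0,0.14],0,0.15]
    - [[0,0,0.14],0,0.15]
    - [[0,0,0.14],0,1]
    - [[0,0,0.14],0,1]
    - [[0,0,0.14],0,1]
    - [[0,0,0.14],0,1]
    - [[0,0,0.14],0,1]

```text
time: 9.43
tool_pos: [0.4983, 0.1364, 0.0486]
ee_rot: [-3.136, -0.001, 1.07]
wrist_force: [-7.6, 3.2, 5.8]
width: 0.0108
finger_force: 30.0
```

Run:
```python
from h import *
o=robot.get_obs();print(o['wrist_force'],dr(o['tool_pos']),o['width'])
p=lambda t:np.stack([.080*np.cos(t),.080*np.sin(t)],-1)
t=np.linspace(0,.94,11)[1:];print((p(t)-p(0)).round(4).tolist())
```

```text
[-7.55324529  3.22279839  5.76031715] [-0.08717753 -0.02347198  0.04862643] 0.010847036545441254
[[-0.0004, 0.0075], [-0.0014, 0.015], [-0.0032, 0.0223], [-0.0056, 0.0294], [-0.0087, 0.0362], [-0.0124, 0.0428], [-0.0167, 0.0489], [-0.0216, 0.0546], [-0.027, 0.0599], [-0.0328, 0.0646]]
```

>>> carry_out:
  steps:
    - [[0,-0.002,0],0,1]
    - [[0,-0.002,-0.007],0,1]
    - [[-0.001,-0.002,-0.015],0,1]
    - [[-0.003,-0.002,-0.022],0,1]
    - [[-0.006,-0.002,-0.029],0,1]
    - [[-0.009,-0.002,-0.036],0,1]
    - [[-0.012,-0.002,-0.043],0,1]
    - [[-0.017,-0.002,-0.049],0,1]
    - [[-0.022,-0.002,-0.055],0,1]
    - [[-0.022,-0.002,-0.055],0,1]

```text
time: 10.68
tool_pos: [0.4871, 0.1159, 0.1034]
ee_rot: [-3.14, 0.001, 1.07]
wrist_force: [-6.3, 3.3, -2.4]
width: 0.0113
finger_force: 30.0
```

>>> carry_out:
  steps:
    - [[-0.005,0,-0.005],0,1]
    - [[-0.011,0,-0.01],0,1]
    - [[-0.011,0,-0.01],0,1]

```text
time: 11.05
tool_pos: [0.482, 0.1065, 0.1136]
ee_rot: [-3.14, -0.0, 1.07]
wrist_force: [-5.8, 4.3, -1.8]
width: 0.0109
finger_force: 30.0
```

Run:
```python
from h import *
o=robot.get_obs();print(o['wrist_force'],dr(o['tool_pos']),o['width'])
for n in('wrist','scene'):
    s=snap(n,n+'5.png');np.savez(n+'5.npz',**s)
    for t in (.86,.94,1.02):
        r=np.array([.193*np.cos(t),.193*np.sin(t)]);q=s['mtx']@(s['R']@wd([-.0865,-.104+r[0],.066+r[1]])+s['t']);print(n,t,q[:2]/q[2])
w=cv2.imread('pics/wrist5.png');c=cv2.resize(cv2.imread('pics/scene5.png')[170:350,270:450],None,fx=2.6,fy=2.6)
cv2.imwrite('pics/j5.png',np.hstack([cv2.resize(w[:, 160:480],None,fx=.975,fy=.975),c]))
```

```text
[-5.78530192  4.34491621 -1.81046563] [-0.08715172 -0.05746045  0.11361363] 0.010901515946637616
wrist 0.86 [325.11829835  95.91757326]
wrist 0.94 [325.74789822 151.22099655]
wrist 1.02 [326.35149393 221.54302577]
scene 0.86 [382.91703662 194.18748553]
scene 0.94 [377.61211826 190.24992756]
scene 1.02 [371.88131468 186.5289774 ]
```

View pics/j5.png

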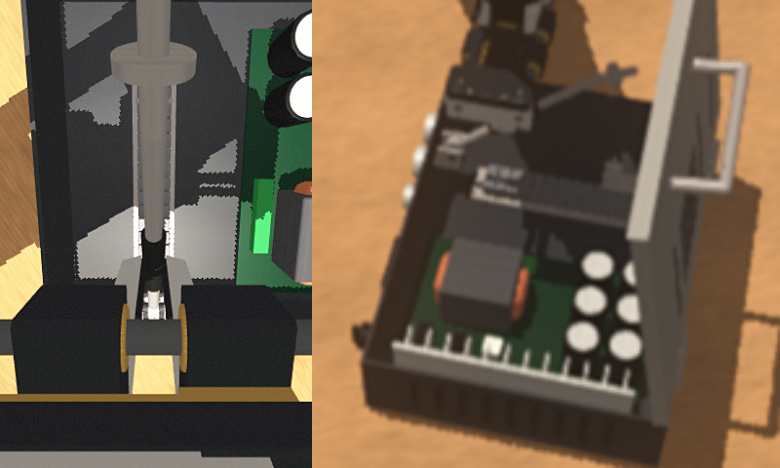

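The left panel shows the collar at wrist-image pixel (317,67), higher up than expected. The right panel shows it at scene pixel (386,199). Both put the rod near 0.81 rad rather than 0.94. I'll measure it with depth.

```bash
cat >> h.py <<'E'
def rodang(s,u0,u1,v0,v1):
    q=dr(cloud(s)[v0:v1,u0:u1].reshape(-1,3));q=q[(abs(q[:,0]+.087)<.008)&(q[:,2]>.1)&(q[:,2]<.25)]
    vx,vy,y0,z0=cv2.fitLine((q[:,1:]*1000).astype('f4'),cv2.DIST_HUBER,0,.01,.01).ravel()
    print(len(q),'x',np.median(q[:,0]),'slope',np.arctan(vy/vx),'pt',y0,z0,'from pivot',np.arctan2(z0-66,y0+104))
E
python3 - <<'E'
from h import *
s=dict(np.load('wrist5.npz'));rodang(s,308,326,100,225)
q=dr(cloud(s))
for v in range(20,250,20):print(v,q[v,317].round(4))
s=dict(np.load('scene5.npz'));rodang(s,355,395,190,215)
E
```

```text
2244 x -0.08859324900759474 slope 0.77727777 pt 5.8197913 183.57687 from pivot 0.8194975
20 [-0.0883  0.0382  0.2086]
40 [-0.0883  0.035   0.2063]
60 [-0.0883  0.0314  0.2039]
80 [-0.0883  0.0257  0.21  ]
100 [-0.0883  0.0236  0.1971]
120 [-0.0883  0.0187  0.1955]
140 [-0.0883  0.0137  0.1917]
160 [-0.0884  0.0081  0.188 ]
180 [-0.0884  0.0017  0.1805]
200 [-0.0884 -0.0059  0.1718]
220 [-0.0884 -0.0148  0.1623]
240 [-0.0884 -0.0253  0.1521]
173 x -0.08270453992574972 slope 0.7337421 pt 3.7288425 181.30809 from pivot 0.8193672
```

>>> carry_out:
  steps:
    - [[0,0,0],0,0.4]
    - [[0,0,0],0,0.4]
    - [[0.004,0,0.004],0,0.4]
    - [[0.008,0,0.008],0,0.4]
    - [[0.008,0,0.008],0,0.4]
    - [[0.008,0,0.008],0,1]
    - [[0.008,0,0.008],0,1]
    - [[0.008,0,0.008],0,1]
    - [[0.008,0,0.008],0,1]

```text
time: 12.28
tool_pos: [0.4859, 0.114, 0.1044]
ee_rot: [-3.14, -0.0, 1.07]
wrist_force: [-4.1, 2.2, 1.1]
width: 0.0116
finger_force: 30.0
```

Run:
```python
from h import *
o=robot.get_obs();print(o['wrist_force'],dr(o['tool_pos']),o['width'])
rodang(snap('wrist'),308,326,100,225)
p=lambda t:np.stack([.080*np.cos(t),.080*np.sin(t)],-1)
print((p(np.array([.85,.9,.94,.97]))-p(.795)).round(4).tolist())
```

```text
[-4.09387373  2.21185295  1.09157076] [-0.08722764 -0.04902583  0.10439865] 0.011633489937075664
2243 x -0.08841811747272417 slope 0.80703914 pt 14.383749 192.83884 from pivot 0.81986374
[[-0.0032, 0.003], [-0.0063, 0.0056], [-0.0088, 0.0075], [-0.0108, 0.0089]]
```

>>> carry_out:
  steps:
    - [[-0.003,0,-0.003],0,1]
    - [[-0.006,0,-0.006],0,1]
    - [[-0.009,0,-0.0075],0,1]
    - [[-0.009,0,-0.0075],0,1]
    - [[-0.009,0,-0.0075],0,1]

```text
time: 12.95
tool_pos: [0.4817, 0.1062, 0.1113]
ee_rot: [-3.139, -0.001, 1.07]
wrist_force: [-3.4, 5.1, -4.0]
width: 0.0115
finger_force: 30.0
```

Run:
```python
from h import *
o=robot.get_obs();print(o['wrist_force'],dr(o['tool_pos']),o['width'])
s=snap('wrist');rodang(s,308,326,130,240);q=dr(cloud(s))
for v in range(20,250,15):print(v,q[v,317].round(4))
```

```text
[-3.36260362  5.10409312 -4.00192878] [-0.08725306 -0.05788524  0.11125252] 0.011497867586791236
1975 x -0.08838167959133618 slope 0.9216032 pt -2.2035193 201.68336 from pivot 0.9271351
20 [-0.0883  0.0301  0.2274]
35 [-0.0883  0.0279  0.2272]
50 [-0.0883  0.0264  0.2247]
65 [-0.0883  0.0245  0.2228]
80 [-0.0883  0.0223  0.2212]
95 [-0.0883  0.0199  0.2199]
110 [-0.0883  0.0173  0.219 ]
125 [-0.0883  0.0144  0.2195]
140 [-0.0883  0.0114  0.221 ]
155 [-0.0883  0.0087  0.2114]
170 [-0.0883  0.0053  0.2091]
185 [-0.0883  0.0016  0.2053]
200 [-0.0883 -0.0025  0.2025]
215 [-0.0883 -0.0077  0.1945]
230 [-0.0884 -0.0132  0.189 ]
245 [-0.0884 -0.0207  0.1783]
```

>>> carry_out:
  steps:
    - [[-0.0025,0,-0.002],0,1]
    - [[-0.0025,0,-0.002],0,1]
    - [[-0.0025,0,-0.002],0,1]

```text
time: 13.38
tool_pos: [0.4804, 0.1039, 0.113]
ee_rot: [-3.139, -0.0, 1.07]
wrist_force: [-1.5, 4.6, -5.5]
width: 0.0113
finger_force: 30.0
```

>>> carry_out:
  steps:
    - [[0,0,0],0,0.4]
    - [[0,0,0],0,0.4]
    - [[0,0,0],0,0.4]

```text
time: 13.75
tool_pos: [0.4821, 0.1028, 0.1148]
ee_rot: [3.139, -0.0, 1.069]
wrist_force: [-0.5, -0.8, 0.0]
width: 0.0283
finger_force: 0.0
```

Run:
```python
from h import *
o=robot.get_obs();print(o['wrist_force'],dr(o['tool_pos']),o['width'])
s=snap('wrist');rodang(s,308,326,150,245)
s=snap('scene');rodang(s,350,390,180,215)
```

```text
[-0.51793918 -0.75698404  0.00908932] [-0.0852591  -0.06070015  0.11482984] 0.02833601869488893
1650 x -0.08698249846335998 slope 0.9241002 pt -6.7078176 202.14484 from pivot 0.95032376
179 x -0.08305919925431746 slope 0.86465037 pt -8.169985 199.7523 from pivot 0.9490995
```

>>> carry_out:
  steps:
    - [[-0.02,0,-0.005],0,0.4]
    - [[-0.045,0,-0.02],0,0.4]
    - [[-0.07,0,-0.06],0,0.4]
    - [[-0.09,0,-0.1],0,0.4]
    - [[-0.09,0,-0.15],0,0.4]
    - [[-0.09,0,-0.2],0,0.4]
    - [[-0.09,0,-0.245],0,0.4]
    - [[-0.09,0,-0.245],0,0.4]
    - [[-0.09,0,-0.245],0,0.4]

```text
time: 14.98
tool_pos: [0.4374, 0.0238, 0.3582]
ee_rot: [-3.141, 0.001, 1.069]
wrist_force: [0.5, 0.9, -0.5]
width: 0.0282
finger_force: 0.0
```

Run:
```python
from h import *
o=robot.get_obs();print(o['wrist_force'],dr(o['tool_pos']),o['width'],o['ee_rot'],o['joint_positions'])
for n in('wrist','scene'):
    s=snap(n,n+'6.png');np.savez(n+'6.npz',**s)
    for t in (.86,.94,1.02):
        r=np.array([.193*np.cos(t),.193*np.sin(t)]);q=s['mtx']@(s['R']@wd([-.0855,-.104+r[0],.066+r[1]])+s['t']);print(n,t,q[:2]/q[2])
w=cv2.imread('pics/wrist6.png');c=cv2.resize(cv2.imread('pics/scene6.png')[170:350,270:450],None,fx=2.6,fy=2.6)
cv2.imwrite('pics/j6.png',np.hstack([cv2.resize(w[:, 160:480],None,fx=.975,fy=.975),c]))
```

```text
[ 0.47390398  0.90580473 -0.46363178] [-0.08642635 -0.1513938   0.35820548] 0.028152331554236545 [-3.14085318e+00  6.66459317e-04  1.06904783e+00] [-7.48736032e-02 -1.40187704e-01  1.29139719e+00 -3.29171506e-04
  1.99133220e+00  4.26740903e-01]
wrist 0.86 [319.95038743  32.77993146]
wrist 0.94 [319.99722823  44.41837199]
wrist 1.02 [320.03610799  57.9258685 ]
scene 0.86 [382.8374011 194.5373689]
scene 0.94 [377.52951664 190.59973534]
scene 1.02 [371.7955768  186.87854125]
```

View pics/j6.png

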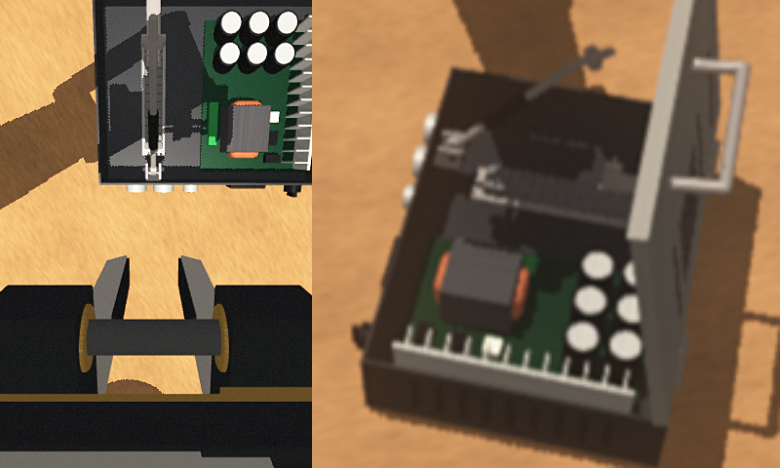

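The right panel shows the rod standing free of the gripper, with its collar at scene pixel ≈(379,191.5). That gives about 0.92–0.93 rad, inside the window. The cover still stands. I'll go back to the handle.

>>> carry_out:
  steps:
    - [[0.02,0.01,-0.013],-1,0.45]
    - [[0.05,0.03,-0.013],-2,0.45]
    - [[0.08,0.05,-0.013],-3,0.45]
    - [[0.12,0.07,-0.013],-4,0.45]
    - [[0.16,0.09,-0.013],-5,0.45]
    - [[0.2,0.11,-0.013],-6,0.45]
    - [[0.24,0.12,-0.013],-7,0.45]
    - [[0.27,0.121,-0.013],-8,0.45]
    - [[0.279,0.121,-0.013],-9,0.45]
    - [[0.279,0.121,-0.013],-9,0.45]

```text
time: 16.32
tool_pos: [0.6783, 0.2117, 0.3689]
ee_rot: [-3.138, -0.004, 2.64]
wrist_force: [-1.2, 0.8, -0.1]
width: 0.0257
finger_force: 0.0
```

>>> carry_out:
  steps:
    - [[0,0,0],0,0.45]
    - [[0,0,0],0,0.45]

```text
time: 16.58
tool_pos: [0.6778, 0.2103, 0.3724]
ee_rot: [3.141, 0.0, 2.639]
wrist_force: [0.1, 0.3, -0.1]
width: 0.0261
finger_force: 0.0
```

Run:
```python
from h import *
o=robot.get_obs();print(o['tool_pos'],dr(o['tool_pos']),o['width'],o['ee_rot'])
s=snap('wrist','w7.png');q=dr(cloud(s))
m=(q[...,2]>.295)&(q[...,2]<.325)&(q[...,1]>.09)&(q[...,1]<.16)&(q[...,0]<.06)&(q[...,0]>-.06)
p=q[m];print(len(p),np.median(p,0),np.ptp(p,0))
```

```text
[0.67778126 0.21034219 0.37237492] [0.03460628 0.12773542 0.37237492] 0.026066967916665847 [3.14149805e+00 1.47339948e-04 2.63854721e+00]
2719 [-0.0056008   0.12514855  0.31038862] [0.11959363 0.04337444 0.01903733]
```

View pics/w7.png

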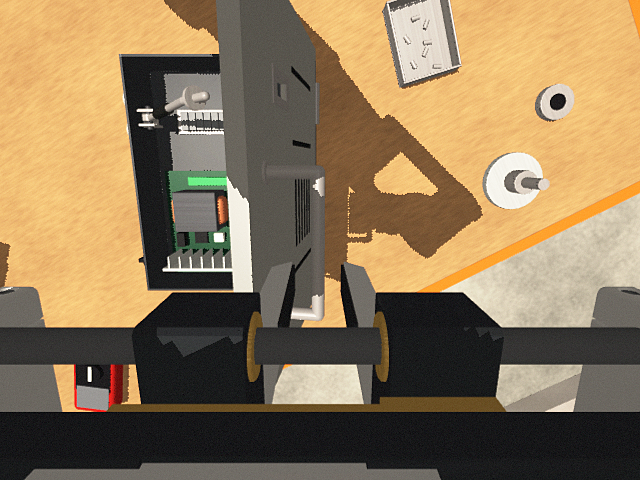

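The wrist view matches the one at release. The bar, at column 318, sits between the fingers, and the rod is raised at (160–205, 98–115). I'll descend and grip.

>>> carry_out:
  steps:
    - [[0,0,0.03],0,0.45]
    - [[0,0,0.055],0,0.45]
    - [[0,0,0.075],0,0.45]
    - [[0,0,0.075],0,0.45]
    - [[0,0,0.075],0,1]
    - [[0,0,0.075],0,1]
    - [[0,0,0.075],0,1]
    - [[0,0,0.075],0,1]

```text
time: 17.62
tool_pos: [0.6784, 0.2109, 0.299]
ee_rot: [3.14, 0.003, 2.64]
wrist_force: [-0.5, -0.5, 5.5]
width: 0.0089
finger_force: 30.0
```

Run:
```python
from h import *
o=robot.get_obs();print(o['wrist_force'],th_tcp(.016))
p=lambda t:np.stack([-.215*np.cos(t)+.042*np.sin(t),.215*np.sin(t)+.042*np.cos(t)],-1)
for a,b in((1.4,1.05),(1.05,.80)):
    t=np.arange(a,b-.001,-.035 if a>1.1 else -.025);d=p(t[1:])-p(t[0]);print([(round(x,3),round(float(y),4),round(float(-z),4)) for x,(y,z) in zip(t[1:],d)])
```

```text
[-0.53700981 -0.462065    5.51220128] (array([-7.97726392e-05,  6.52003641e-03,  2.24951620e-01]), np.float64(1.4068530723868489), np.float64(0.22504608881423682))
[(np.float64(1.365), -0.0077, -0.0), (np.float64(1.33), -0.0153, 0.0002), (np.float64(1.295), -0.023, 0.0007), (np.float64(1.26), -0.0306, 0.0015), (np.float64(1.225), -0.0382, 0.0025), (np.float64(1.19), -0.0458, 0.0038), (np.float64(1.155), -0.0533, 0.0054), (np.float64(1.12), -0.0607, 0.0072), (np.float64(1.085), -0.0681, 0.0093), (np.float64(1.05), -0.0754, 0.0116)]
[(np.float64(1.025), -0.0052, 0.0018), (np.float64(1.0), -0.0103, 0.0038), (np.float64(0.975), -0.0153, 0.0059), (np.float64(0.95), -0.0204, 0.0081), (np.float64(0.925), -0.0253, 0.0104), (np.float64(0.9), -0.0302, 0.0129), (np.float64(0.875), -0.035, 0.0155), (np.float64(0.85), -0.0398, 0.0181), (np.float64(0.825), -0.0445, 0.021), (np.float64(0.8), -0.0491, 0.0239)]
```

>>> carry_out:
  steps:
    - [[0,-0.008,0],0,1]
    - [[0,-0.015,0],0,1]
    - [[0,-0.023,0.001],0,1]
    - [[0,-0.031,0.0015],0,1]
    - [[0,-0.038,0.0025],0,1]
    - [[0,-0.046,0.004],0,1]
    - [[0,-0.053,0.0055],0,1]
    - [[0,-0.061,0.007],0,1]
    - [[0,-0.068,0.0095],0,1]
    - [[0,-0.0755,0.0115],0,1]

```text
time: 18.88
tool_pos: [0.6417, 0.1442, 0.2863]
ee_rot: [3.141, 0.001, 2.64]
wrist_force: [0.2, -1.1, 4.3]
width: 0.009
finger_force: 30.0
```

>>> carry_out:
  steps:
    - [[0,-0.005,0.002],0,1]
    - [[0,-0.01,0.004],0,1]
    - [[0,-0.0155,0.006],0,1]
    - [[0,-0.0155,0.006],0,1]

```text
time: 19.38
tool_pos: [0.6337, 0.1298, 0.2796]
ee_rot: [-3.139, -0.0, 2.639]
wrist_force: [-2.7, -4.4, 5.9]
width: 0.0089
finger_force: 30.0
```

Run:
```python
from h import *
o=robot.get_obs();print(o['wrist_force'],o['width'],th_tcp(.016))
s=snap('wrist','w8.png');c=snap('scene','s8.png')
w=cv2.imread('pics/w8.png');c=cv2.resize(cv2.imread('pics/s8.png')[170:350,270:450],None,fx=2.6,fy=2.6)
cv2.imwrite('pics/j8.png',np.hstack([w[6:474,100:412],c]))
```

```text
[-2.68063494 -4.38443551  5.87305666] 0.008930159777868367 (array([-0.00026143, -0.08606796,  0.20555179]), np.float64(0.9813404218850061), np.float64(0.22284351035491481))
```

View pics/j8.png

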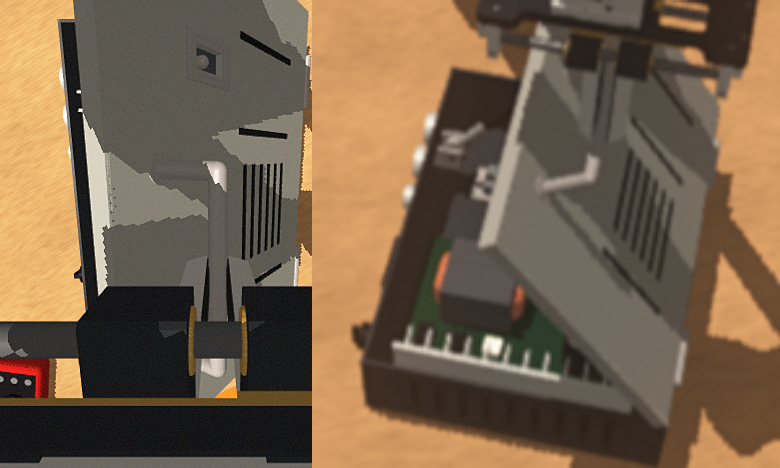

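The left panel shows the pin end at (205,62), inside the slot opening spanning (195–218, 47–73). I'll continue slowly.

>>> carry_out:
  steps:
    - [[0,-0.0025,0.001],0,1]
    - [[0,-0.005,0.002],0,1]
    - [[0,-0.0075,0.0035],0,1]
    - [[0,-0.01,0.0045],0,1]
    - [[0,-0.01,0.0045],0,1]

```text
time: 20.1
tool_pos: [0.6295, 0.122, 0.2754]
ee_rot: [-3.141, 0.0, 2.64]
wrist_force: [-2.1, -3.2, 5.8]
width: 0.0088
finger_force: 30.0
```

>>> carry_out:
  steps:
    - [[0,-0.0025,0.0015],0,1]
    - [[0,-0.005,0.0025],0,1]
    - [[0,-0.005,0.0025],0,1]

```text
time: 20.48
tool_pos: [0.6271, 0.1177, 0.2728]
ee_rot: [-3.141, 0.0, 2.64]
wrist_force: [-1.7, -3.6, 4.4]
width: 0.009
finger_force: 30.0
```

Run:
```python
from h import *
o=robot.get_obs();print(o['wrist_force'],o['width'],th_tcp(.016))
s=snap('wrist','w9.png');q=dr(cloud(s))
# cover angle from plane patch between slot and handle
m=(q[...,0]>-.06)&(q[...,0]<-.03)&(q[...,2]>.15)&(q[...,1]<.08)
p=q[m];f=cv2.fitLine((p[:,1:]*1000).astype('f4'),cv2.DIST_HUBER,0,.01,.01).ravel();print(len(p),f,np.arctan(-f[1]/f[0]))
```

```text
[-1.74465527 -3.57247404  4.37550511] 0.009029298984842081 (array([-0.00028056, -0.09987991,  0.19878291]), np.float64(0.9122655480533663), np.float64(0.22246492526472966))
10201 [  0.6192646   -0.78518236  10.474003   235.92148   ] 0.9029906
```

>>> carry_out:
  steps:
    - [[0,-0.0025,0.0015],0,1]
    - [[0,-0.005,0.0025],0,1]
    - [[0,-0.005,0.0025],0,1]

```text
time: 20.9
tool_pos: [0.6247, 0.1133, 0.27]
ee_rot: [-3.141, -0.0, 2.64]
wrist_force: [-1.5, -3.6, 4.0]
width: 0.009
finger_force: 30.0
```

>>> carry_out:
  steps:
    - [[0,-0.0015,0.001],0,1]
    - [[0,-0.003,0.0015],0,1]
    - [[0,-0.003,0.0015],0,1]

```text
time: 21.28
tool_pos: [0.624, 0.1121, 0.2692]
ee_rot: [3.139, 0.001, 2.642]
wrist_force: [0.2, -0.2, 5.6]
width: 0.009
finger_force: 30.0
```

```bash
cat >> h.py <<'E'
def cov(s):
    o=robot.get_obs();print(o['wrist_force'],o['width'],th_tcp(.016)[1])
    q=dr(cloud(s));m=(q[...,0]>-.06)&(q[...,0]<-.03)&(q[...,2]>.15)&(q[...,1]<.08)
    p=q[m];f=cv2.fitLine((p[:,1:]*1000).astype('f4'),cv2.DIST_HUBER,0,.01,.01).ravel();t=np.arctan(-f[1]/f[0]);print('cover',t)
    n=np.array([0,np.sin(t),np.cos(t)]);h=(q-[0,.122,.09])@n-.003
    m=(abs(q[...,0]+.087)<.012)&(abs((q-[0,.122,.09])@[0,-np.cos(t),np.sin(t)]-.168)<.02)&(h>.004)
    print('pin above',m.sum(),np.percentile(h[m],[50,95]) if m.any() else '')
E
python3 - <<'E'
from h import *
cov(snap('wrist','w10.png'))
E
```

```text
[-0.21072648  0.39796961  6.15698803] 0.009091595903420527 0.8795001323922442
cover 0.8701891
pin above 293 [0.01187659 0.01650086]
```

>>> carry_out:
  steps:
    - [[0,-0.0015,0.001],0,1]
    - [[0,-0.0015,0.001],0,1]
    - [[0,-0.0015,0.001],0,1]

```text
time: 21.7
tool_pos: [0.624, 0.112, 0.2692]
ee_rot: [3.135, 0.003, 2.643]
wrist_force: [1.6, 1.5, 6.9]
width: 0.0086
finger_force: 30.0
```

Run:
```python
from h import *
cov(snap('wrist','w11.png'))
```

```text
[1.29669393 2.56837744 7.02584077] 0.009084713985249902 0.8792306914436581
cover 0.86794364
pin above 306 [0.01185733 0.01694997]
```

>>> carry_out:
  steps:
    - [[0,0,0],0,0.5]
    - [[0,0,0],0,0.5]
    - [[0,0,0],0,0.5]
    - [[0,0,-0.015],0,0.5]
    - [[0,0,-0.04],0,0.5]
    - [[0,0,-0.08],0,0.5]
    - [[0,0,-0.11],0,0.5]
    - [[0,0,-0.11],0,0.5]
    - [[0,0,-0.11],0,0.5]

```text
time: 22.88
tool_pos: [0.6226, 0.1097, 0.3765]
ee_rot: [-3.141, -0.001, 2.641]
wrist_force: [-0.7, 0.9, 0.4]
width: 0.0232
finger_force: 0.0
```

Run:
```python
from h import *
cov(snap('wrist','w12.png'));snap('scene','s12.png')
w=cv2.imread('pics/w12.png');c=cv2.resize(cv2.imread('pics/s12.png')[170:350,270:450],None,fx=2.6,fy=2.6)
cv2.imwrite('pics/j12.png',np.hstack([w[6:474,100:412],c]))
```

```text
[ 0.44917607  0.59241441 -0.7154805 ] 0.023382563918076162 1.0306585372185397
cover 0.86919963
pin above 125 [0.01189097 0.01681226]
```

View pics/j12.png

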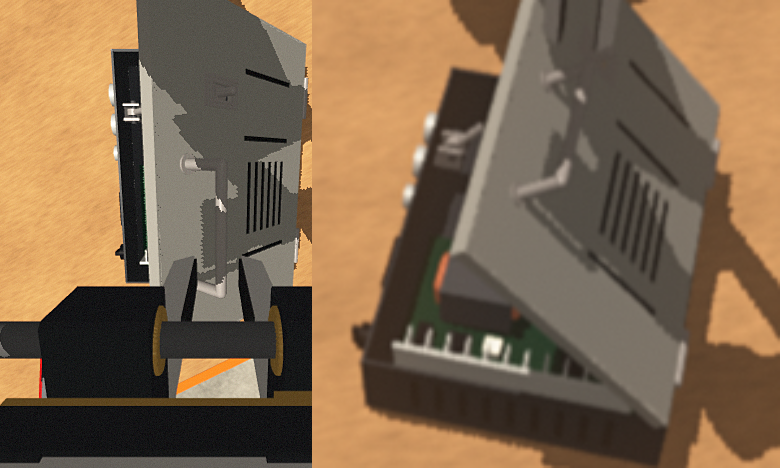

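The cover holds at 0.869 rad with the gripper clear. The pin shows through the slot at (225,90) in the left panel, about 17 mm proud of the top face. I'll hand in.

```bash
python3 -c "
from bench import robot
print(robot.close_job())"
```

```text
the job is handed in; nothing more can be done
None
```

The cover rests on the prop rod's collar at about 0.87 rad, with the pin through the slot and the gripper clear. The robot used about 23 s, the motor, meter, screwdriver and tray were not touched, and the job is handed in.

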